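# Open the torch-parts case by its two catch buttons

## Task

Open the grey torch-parts case: press its two round catch buttons down together, one with each fingertip, and keep both down until the lid has sprung up. Then let go and push the lid on over with the outside of the fingers until it lies back against its stop and stays open by itself. Pick nothing up, and leave the case and the things lying round it where they are.

Things in the scene. Friction and masses are not known exactly. Their poses are not given: they have to be found in the camera images.
- parts_case: Grey steel case for torch parts on rubber feet, loose, about 2.5 kg, 157 mm deep (x), 190 wide (y), 52 high. Origin in its underside; x points from the button ledge to the lid's hinge, y left, z up. Front at x -82 mm (a bail handle stands 10 mm out), back at +75; the ledge with the two buttons, 50 high, runs from x -82 to -45, buttons at x -64; the lid covers the rest.
- catch_left (a joint): The left of the two catch buttons on the case (on the case's +y side): travel of the button in m, 0 up, 0.008 fully down. A spring pushes it back up: 1.6 N to start, 4.8 N fully down. From about 0.005 its bolt has let go of the lid; each bolt holds the lid alone.
- catch_right (a joint): The right of the two catch buttons on the case (on the case's -y side): travel of the button in m, 0 up, 0.008 fully down. A spring pushes it back up: 1.6 N to start, 4.8 N fully down. From about 0.005 its bolt has let go of the lid; each bolt holds the lid alone.
- catch_left_top (a point): Middle of the top of the left catch button: a round steel button 25 mm across, 12 mm proud of the front ledge when up, its top then 62 mm above the bench; moves down with the button. The two button centres are 70 mm apart, on the case's y; the fixed key lock, 16 mm across and 3 mm high, lies midway between them.
- catch_right_top (a point): Middle of the top of the right catch button: a round steel button 25 mm across, 12 mm proud of the front ledge when up, its top then 62 mm above the bench; moves down with the button. The two button centres are 70 mm apart, on the case's y; the fixed key lock, 16 mm across and 3 mm high, lies midway between them.
- lid (a joint): Opening angle of the lid in rad: 0 shut, 1.9 (leaning 19 degrees back past upright) against its stop. Freed, it springs up in about a second to about 1.1 and rests there on two spring plungers; past upright it falls back on the stop by its own weight. The hinge is damped and nearly free: a push of 1 to 3 N at the front edge moves it.
- lid_hinge (a point): Middle of the lid's hinge line, along the back of the case, 40 mm above the bench, 139 mm behind the line of the button centres.
- lid_edge (a point): Middle of the lower rim of the lid's front edge, 119 mm from the hinge line; moves with the lid. The lid is a shallow steel tray, 190 mm wide and 12 deep; shut, its top is 52 mm above the bench and its front edge 20 mm behind the button centres. Two hooked tongues, 14 mm wide, hang 18 mm below the rim at y +-35 mm.
- paste_tin: Round white tin of paste, 69 mm across and 32 mm high, standing beside the case; origin in its underside.
- centre_punch: Steel centre punch, 110 mm long and 12 mm thick, lying beside the case; origin at its middle, on the bench.
- hex_nut_1: Bright hexagon nut, 30 x 35 mm and 16 mm high, lying behind the case; origin in its underside.
- square_bar_1: Offcut of square steel bar, 16 x 16 x 72 mm, lying behind the case; origin in its underside.
- soapstone_holder: Flat marking-chalk holder, 145 x 16 x 11 mm, lying in front of the case; origin in its underside.

How it is judged:
By the outcome, as a careful person would: the job done as asked, in the order asked, and still so for the second after the job is handed in, with the robot touching nothing.
It also fails if it takes over 40 s, if anything falls off the work surface, if the arm or the gripper's body presses on something with over 40 N, if the wrist force passes 120 N, or if a joint passes its speed limit or range.

## Robot

A 6-joint arm with a two-finger parallel gripper is mounted at the origin on a cart in front of the work surface, level with it; the furniture and walls round the work are solid. World frame = base frame: x ahead of the robot, y to its left, z up, the work surface at z = 0. Lengths are in m, angles in rad, forces in N, time in s.
With the tool pointing down it reaches from about 0.375 to 0.9 m from the base axis. Payload 3.1 kg.
Tool frame: the origin (TCP) lies between the finger pads; the fingertips stand manip.finger_overhang ahead of it and the grasp point (between the pads) lies 5 mm behind it (manip.finger_overhang is the distance from the TCP to the fingertips, in m); z points along the fingers, y is the line along which they close (so a half turn about z gives the same grasp; the last joint's range is limited). The gripper opens to 85 mm and grips with 20 to 120 N. Pads are 22 mm wide; open, the fingers measure 114 mm over their backs; the gripper's body (76 mm by 85 mm) begins 54 mm behind the grasp point. The pads swing forward as they close: fully open they stand 13 mm farther back than shut.
Start: joints at [-1.292, 0.527, 1.433, -0, 1.181, -0.178], TCP at [0.276, -0.561, 0.245] pointing down, gripper open.
Joint ranges: [-3.08, 3.08], [-0.75, 2.2], [0.22, 2.44], [-1.43, 4.57], [0, 2.65], [-2.85, 2.85]. Speed limits (rad/s): [2.79, 2.79, 3.14, 3.14, 3.14, 3.14].

## Interface

Orientations are given as a unit quaternion [x, y, z, w].
In Python, from station import manip gives the robot as it stands.
- The arm moves only by the tool drive_tool, never from a script. Its argument "plan" is a list of rows, each a list of 7 numbers: the shift along the tool's x, y, z in m, then the turn, a rotation vector about the tool's x, y, z in degrees, then the opening, from -1 (shut) to 1 (fully open). In form: [[x, y, z, wx, wy, wz, gripper], ...]. A call has 1 to 10 rows; each row shifts and turns the commanded pose from where the row before left it, along the tool's axes as they then stand; what a row does not reach is not made up. A row lasts 1/10 s, in which the tool goes at most 50 mm and 8.59 degrees, less where a joint would pass 70% of its speed; a pose out of reach is approached as far as the arm can. A call is refused whole if a number of a shift passes 0.05 or a number of a turn 8.59, either way. A call with a gripper value outside its range is refused whole. The fingers move at their own pace and stop on an object; "newtons" is the grip in N (left out, the last holds). Time passes only in rows, so rows that do not move let the fingers close. It gives the time, the measured TCP pose, the force, the opening and the grip force at its end, in the units of the state.
- manip.sense(): the state, without advancing time (a new reading comes with each control period).
- manip.snapshot(name): name is "side" or "top"; returns a dict with "image" (400x640x3 uint8, red, green, blue), "z_map" (400x640 float32, m along the optical axis (not along the pixel's ray), 0 where there is no reading), "fov_y" (degrees; the focal length in pixels is half the picture's height over the tangent of half this angle, whatever the lens; pixels are square), "cx", "cy" (the principal point, pixels), "extrinsics" (4x4, takes a point from camera to world coordinates). Camera axes: x right, y up, looking along -z (the intrinsics and any distortion apply to the point x, -y, -z); pixel columns grow to the right and rows downward; lengths in m; the calibration is good to about 2 mm. A picture is of the moment at which its call begins.
- manip.sign_off(): hands the job in; it is judged then, once.
The state is a dict: "t": time; "q": joint angles; "qd": joint speeds; "tau": joint torques, N m; "tcp_pos": TCP position; "tool_rot": TCP orientation; "force": force on the tool from outside, world axes, zero at the start; "ft_torque": the same for the moment, N m; "finger_gap": opening from 0.0 (shut) to 1.0 (fully open); "gripper_force": force on a finger pad.
Only numpy, scipy, OpenCV 4.12 (cv2) and the standard library are available. Lean on these libraries where they do the work, as an engineer would, in place of code of your own. Each camera call takes 0.05 s, during which the arm holds its last target. There are 200 camera calls.

## Working session

There is one attempt and no reset: what is moved stays moved. The work goes in short steps, Python scripts to look and compute and a tool call to move; the robot and the scene stay as the last step left them, time stands still between calls to the robot, and variables do not carry over. Pictures are saved under pics/ and viewed, at most 10 in all, crops included, and the job is handed in when it is done.

Besides the shell and the picture viewer there is one more tool, called as name(argument=value, ...), one argument or row to a line, values as JSON. drive_tool: Moves the arm, as the interface text tells. Its arguments: {"type":"object","properties":{"plan":{"type":"array"},"newtons":{"type":"number"}},"required":["plan"]}

```bash
ls; mkdir -p pics; cat > h.py <<'E'
import numpy as np, cv2
from station import manip
def snap(n,f):
    s=manip.snapshot(n); cv2.imwrite(f'pics/{f}.png',cv2.cvtColor(s['image'],cv2.COLOR_RGB2BGR)); np.savez(f'pics/{f}.npz',**s); return s
def world(s,u=None,v=None):
    z=np.asarray(s['z_map']);H,W=z.shape; f=H/2/np.tan(np.radians(float(s['fov_y']))/2)
    V,U=np.mgrid[:H,:W]; P=np.stack([(U-s['cx'])*z/f,-(V-s['cy'])*z/f,-z,np.ones_like(z)],-1)
    return (P@np.asarray(s['extrinsics']).T)[...,:3]
E
python3 - <<'E'
from h import *
for n in('top','side'):
    s=snap(n,n+'0'); print({k:v for k,v in s.items() if k not in('image','z_map')})
st=manip.sense(); print(st, manip.finger_overhang)
E
```

```text
pics
{'fov_y': 46.21081641248035, 'cx': 326.5720917062464, 'cy': 195.78079895183774, 'extrinsics': array([[ 0.00190663,  0.98836823, -0.15206776,  0.43353737],
       [-0.99969277,  0.00564196,  0.02413589, -0.13887593],
       [ 0.02471311,  0.15197502,  0.98807533,  0.92484261],
       [ 0.        ,  0.        ,  0.        ,  1.        ]])}
{'fov_y': 43.79140360858163, 'cx': 326.99595804840993, 'cy': 193.68132528736587, 'extrinsics': array([[ 0.18246971, -0.68678581,  0.70358373,  1.18848711],
       [ 0.98308755,  0.11608005, -0.14164848, -0.24431939],
       [ 0.01561013,  0.71753096,  0.69635167,  0.68615549],
       [ 0.        ,  0.        ,  0.        ,  1.        ]])}
{'t': 0.1, 'q': array([-1.29152695e+00,  5.28378239e-01,  1.43379444e+00, -1.16392863e-05,
        1.18141537e+00, -1.78534294e-01]), 'qd': array([-0.00057251, -0.00209177, -0.00276685, -0.00109961,  0.00059552,
        0.00069488]), 'tau': array([ 2.33994851e-04, -4.43304133e+01, -1.78586751e+01, -1.81058290e-04,
        3.90091198e-03,  8.86899045e-06]), 'tcp_pos': array([ 0.27606446, -0.56002198,  0.24442191]), 'tool_rot': array([ 9.73915177e-01,  2.26910185e-01, -5.56052167e-05, -9.96159560e-04]), 'force': array([-0.01526464,  0.467177  ,  0.17723692]), 'ft_torque': array([-0.00350215, -0.01744805,  0.02330853]), 'gripper_force': 0.0, 'finger_gap': 1.0001717944010475} 0.014
```

View pics/top0.png

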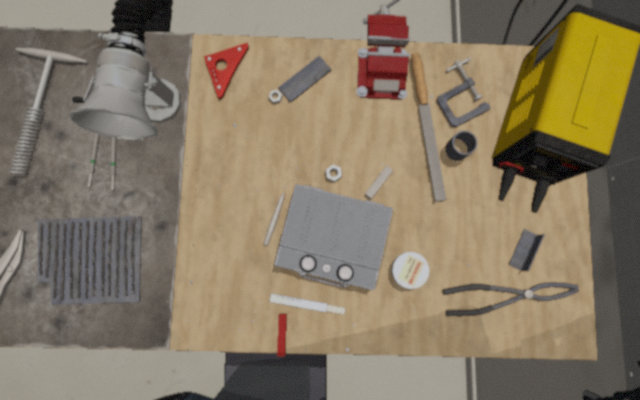

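View pics/side0.png

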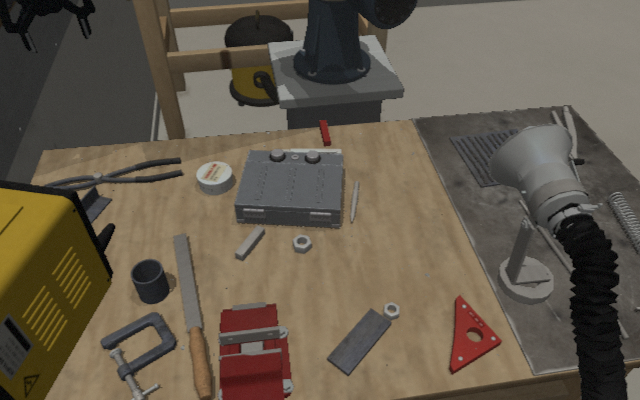

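The top view shows the case around (335,237), with its buttons at about (308,263) left and (344,272) right. The tin is at (410,270), the punch at (274,220), and the chalk holder lies in front at (307,304). Next I measure the buttons with the depth map.

```bash
python3 - <<'E'
from h import *
for n,bs in(('top',[(308,263),(344,272)]),('side',[(312,155),(277,154)])):
    s=dict(np.load(f'pics/{n}0.npz')); P=world(s)
    img=s['image']
    print(n,'table z',np.median(P[300:330,400:430,2]) if n=='top' else np.median(P[250:280,350:400,2]))
    for u,v in bs:
        W=P[v-16:v+17,u-16:u+17].reshape(-1,3); m=(W[:,2]>0.057)&(W[:,2]<0.068)
        print((u,v),P[v,u].round(4),m.sum(),W[m].mean(0).round(4),W[m].min(0).round(4),W[m].max(0).round(4))
    # lid / case top
    m=(P[...,2]>0.044)&(P[...,2]<0.057)&(P[...,0]>.25)&(P[...,0]<.65)&(abs(P[...,1]+.16)<.16)
    k,l,st,c=cv2.connectedComponentsWithStats(m.astype(np.uint8)); i=1+st[1:,4].argmax()
    pts=P[l==i]; r=cv2.minAreaRect(pts[:,:2].astype(np.float32)); print(st[i],r,cv2.boxPoints(r).round(4).tolist(),np.median(pts[:,2]))
E
```

```text
top table z 0.0005375050481881138
(308, 263) [ 0.4423 -0.1264  0.0628] 141 [ 0.4425 -0.1256  0.0619] [ 0.4315 -0.1373  0.0574] [ 0.4532 -0.1136  0.0662]
(344, 272) [ 0.4262 -0.192   0.0604] 142 [ 0.426  -0.1936  0.062 ] [ 0.4136 -0.2049  0.0585] [ 0.437  -0.1827  0.0659]
[ 274  184  119  106 8248] ((0.49454766511917114, -0.1753128468990326), (0.19191157817840576, 0.1604212373495102), 76.10153198242188) [[0.3935999870300293, -0.2492000013589859], [0.5493999719619751, -0.28769999742507935], [0.5954999923706055, -0.10140000283718109], [0.43970000743865967, -0.06289999932050705]] 0.052155901974221375
side table z 0.000947686257769198
(312, 155) [ 0.4473 -0.1266  0.063 ] 106 [ 0.4456 -0.1268  0.0619] [ 0.4297 -0.1384  0.0571] [ 0.4575 -0.1145  0.0656]
(277, 154) [ 0.4337 -0.1937  0.0635] 96 [ 0.4288 -0.1943  0.0622] [ 0.4156 -0.2066  0.057 ] [ 0.4392 -0.1827  0.0655]
[ 234  150  109   65 5785] ((0.4945136308670044, -0.1757013499736786), (0.19130949676036835, 0.16460305452346802), 76.15010833740234) [[0.39169999957084656, -0.24889999628067017], [0.5515000224113464, -0.2883000075817108], [0.5972999930381775, -0.10249999910593033], [0.4375, -0.06310000270605087]] 0.052866548436739436
```

Both views agree to within 3 mm. The buttons are at L ≈ (0.444,-0.126) and R ≈ (0.428,-0.194), with their tops at z 0.062 and 70 mm apart, so case yaw is ≈ -13.9°. First I turn the tool, tilt it 16° so its body clears the rising lid, and set the opening to about 55 mm.

drive_tool(
  plan=[
    [0,0,0,0,0,8,0.3],
    [0,0,0,0,0,8,0.3],
    [0,0,0,0,0,8,0.3],
    [0,0,0,0,0,8,0.3],
    [0,0,0,0,0,8,0.3],
    [0,0,0,0,8,0,0.3],
    [0,0,0,0,8,0,0.3],
    [0,0,0,0,0,0,0.3],
  ],
)

```text
t: 0.9
tcp_pos: [0.2737, -0.559, 0.244]
tool_rot: [0.983, -0.121, 0.138, 0.015]
force: [0.1, 0.1, 0.1]
finger_gap: 0.651
gripper_force: 0.0
```

```bash
cat >> h.py <<'E'
from scipy.spatial.transform import Rotation as Ro
M=np.array([.436,-.1605,0]); yaw=np.radians(-13.9)
cx=np.array([np.cos(yaw),np.sin(yaw),0]); cy=np.array([-np.sin(yaw),np.cos(yaw),0])
def case(p):  # world -> button-line frame
    d=np.asarray(p)-M; return np.array([d@cx,d@cy,p[2]])
def go(dx,dy,z):  # tool-frame shift taking TCP to case offset (dx,dy) from button midpoint, height z
    s=manip.sense(); R=Ro.from_quat(s['tool_rot'])
    t=M+dx*cx+dy*cy; t[2]=z
    return R.inv().apply(t-s['tcp_pos']).round(4)
def stat():
    s=manip.sense(); R=Ro.from_quat(s['tool_rot']).as_matrix(); C=np.c_[cx,cy,[0,0,1]]
    print('t',s['t'],'case pos',case(s['tcp_pos']).round(4),'gap',round(s['finger_gap'],3),'F',s['force'].round(2),'T',s['ft_torque'].round(3)); print((C.T@R).round(3)); print('q',s['q'].round(3))
    return s
E
python3 - <<'E'
from h import *
stat()
# tip 19 mm ahead of TCP? hover: tip 40mm above the buttons
th=np.radians(16); L=.014
print(go(-L*np.sin(th),0,.062+.04+L*np.cos(th)))
E
```

```text
t 0.9 case pos [-0.0618 -0.4258  0.244 ] gap 0.651 F [0.12 0.15 0.08] T [0.107 0.114 0.045]
[[ 0.962 -0.002  0.274]
 [-0.003 -1.     0.004]
 [ 0.274 -0.004 -0.962]]
q [-1.414  0.477  1.57   0.305  1.009  0.25 ]
[ 0.0194 -0.4254  0.141 ]
```

drive_tool(
  plan=[
    [0.002,-0.03,0,0,0,0,0.3],
    [0.002,-0.045,0,0,0,0,0.3],
    [0.002,-0.045,0,0,0,0,0.3],
    [0.002,-0.045,0,0,0,0,0.3],
    [0.002,-0.045,0,0,0,0,0.3],
    [0.002,-0.045,0,0,0,0,0.3],
    [0.002,-0.045,0,0,0,0,0.3],
    [0.002,-0.045,0,0,0,0,0.3],
    [0.002,-0.045,0,0,0,0,0.3],
    [0.001,-0.035,0,0,0,0,0.3],
  ],
)

```text
t: 1.9
tcp_pos: [0.3955, -0.1498, 0.2508]
tool_rot: [0.983, -0.118, 0.138, 0.017]
force: [1.0, 0.0, -1.5]
finger_gap: 0.653
gripper_force: 0.0
```

```bash
python3 - <<'E'
from h import *
stat()
th=np.radians(16); L=.014
print(go(-L*np.sin(th),0,.062+.04+L*np.cos(th)))
E
```

```text
t 1.9 case pos [-0.0418  0.0007  0.2508] gap 0.653 F [ 1.01  0.01 -1.48] T [-0.     0.111  0.001]
[[ 0.962  0.004  0.274]
 [ 0.004 -1.     0.001]
 [ 0.274  0.    -0.962]]
q [-0.716  0.156  2.084  0.205  0.664  0.947]
[-0.0006  0.0007  0.1406]
```

drive_tool(
  plan=[
    [0,0,0.03,0,0,0,0.3],
    [0,0,0.03,0,0,0,0.3],
    [0,0,0.03,0,0,0,0.3],
    [0,0,0.03,0,0,0,0.3],
    [0,0,0.02,0,0,0,0.3],
    [0,0,0,0,0,0,0.3],
  ],
)

```text
t: 2.5
tcp_pos: [0.4332, -0.1607, 0.1137]
tool_rot: [0.983, -0.118, 0.136, 0.015]
force: [0.0, 0.9, 0.6]
finger_gap: 0.651
gripper_force: 0.0
```

```bash
python3 - <<'E'
from h import *
stat()
th=np.radians(16); L=.014
print(go(-L*np.sin(th),0,.062+.02+L*np.cos(th)))
s=snap('side','side1'); c=s['image'][60:220,200:380]; cv2.imwrite('pics/side1c.png',cv2.resize(c[...,::-1],None,fx=4,fy=3.75*4/3.75,interpolation=cv2.INTER_CUBIC)[:600])
P=world(s)
m=(P[...,2]>.07)&(P[...,2]<.16)&(np.linalg.norm(P[...,:2]-M[:2],axis=-1)<.1)
k,l,st,ce=cv2.connectedComponentsWithStats(m.astype(np.uint8))
C=np.c_[cx,cy,[0,0,1]]
Q=(P-np.r_[M[:2],0])@C
for z in np.arange(.07,.16,.01):
    mm=m&(abs(Q[...,2]-z)<.005)
    q=Q[mm]
    if len(q):
        for sgn in(1,-1):
            w=q[q[:,1]*sgn>0]
            if len(w): print(round(z,3),len(w),w.min(0).round(4),w.max(0).round(4))
E
```

```text
t 2.5 case pos [-0.0026 -0.0009  0.1137] gap 0.651 F [0.02 0.9  0.61] T [ 0.016  0.113 -0.029]
[[ 0.962  0.004  0.272]
 [ 0.003 -1.     0.003]
 [ 0.272 -0.002 -0.962]]
q [-0.672  0.515  2.146  0.471  0.258  0.695]
[-0.0062 -0.0009  0.0173]
0.11 16 [0.0018 0.0269 0.1092] [0.0122 0.0359 0.1143]
0.11 19 [-0.0077 -0.0415  0.1065] [ 0.0118 -0.0295  0.1146]
0.12 41 [-0.0007  0.0268  0.1151] [0.0095 0.0395 0.1248]
0.12 48 [-0.0109 -0.0435  0.1153] [ 0.0109 -0.0292  0.125 ]
0.13 40 [-0.0035  0.0266  0.1257] [0.0083 0.0395 0.135 ]
0.13 46 [-0.0155 -0.043   0.125 ] [ 0.0074 -0.0292  0.1348]
0.14 42 [-0.0045  0.0262  0.1352] [0.0073 0.0394 0.1448]
0.14 51 [-0.0193 -0.0429  0.1351] [ 0.0054 -0.0296  0.1441]
0.15 54 [-0.0231  0.0266  0.1452] [0.0044 0.0541 0.155 ]
0.15 59 [-0.02   -0.0603  0.1464] [ 0.0044 -0.0303  0.1549]
```

View pics/side1c.png

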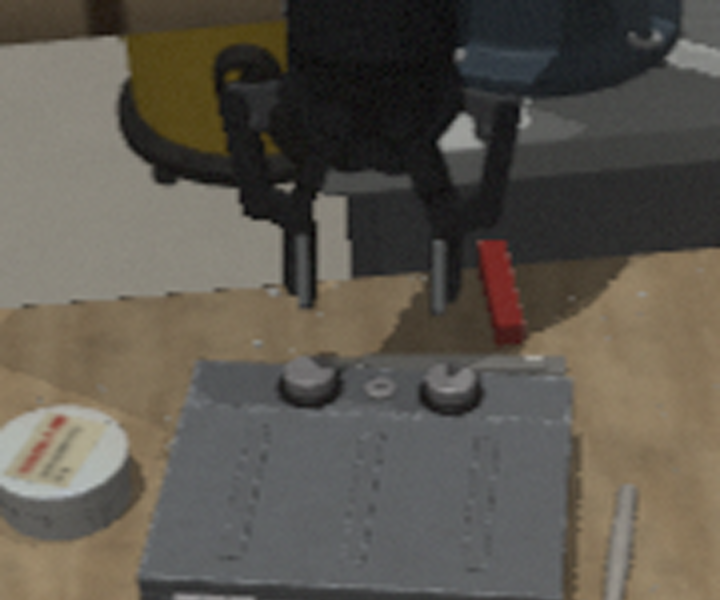

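The fingertips hang right over both buttons, with the tips at crop (303,305) and (440,308) above buttons (309,382) and (452,390). Measured tip height is z≈0.107. I ease the tilt by 4° to stay off the wrist limit and come down to about 8 mm above the buttons.

drive_tool(
  plan=[
    [0,0,0,0,-4,0,0.3],
    [-0.003,-0.001,0.012,0,0,0,0.3],
    [-0.003,0,0.012,0,0,0,0.3],
    [-0.003,0,0.012,0,0,0,0.3],
    [0,0,0,0,0,0,0.3],
    [0,0,0,0,0,0,0.3],
  ],
)

```text
t: 3.15
tcp_pos: [0.4327, -0.1598, 0.0798]
tool_rot: [0.987, -0.119, 0.108, 0.012]
force: [0.2, -0.6, 0.3]
finger_gap: 0.648
gripper_force: 0.0
```

```bash
python3 - <<'E'
from h import *
stat()
E
```

```text
t 3.15 case pos [-0.0034 -0.0001  0.0798] gap 0.648 F [ 0.17 -0.57  0.28] T [-0.008  0.052 -0.004]
[[ 0.976  0.003  0.217]
 [ 0.003 -1.     0.002]
 [ 0.217 -0.001 -0.976]]
q [-0.653  0.598  2.128  0.392  0.233  0.783]
```

drive_tool(
  plan=[
    [-0.0008,0,0.004,0,0,0,0.3],
    [-0.0008,0,0.004,0,0,0,0.3],
    [-0.0004,0,0.002,0,0,0,0.3],
    [-0.0004,0,0.002,0,0,0,0.3],
    [-0.0002,0,0.001,0,0,0,0.3],
    [0,0,0,0,0,0,0.3],
    [0,0,0,0,0,0,0.3],
  ],
)

```text
t: 3.85
tcp_pos: [0.433, -0.16, 0.0662]
tool_rot: [0.987, -0.119, 0.109, 0.013]
force: [-1.0, 1.2, 8.8]
finger_gap: 0.652
gripper_force: 4.0
```

```bash
python3 - <<'E'
from h import *
stat()
E
```

```text
t 3.85 case pos [-0.003  -0.0003  0.0662] gap 0.652 F [-1.03  1.16  8.84] T [ 0.075 -0.128  0.03 ]
[[ 0.976  0.003  0.217]
 [ 0.003 -1.     0.002]
 [ 0.217 -0.001 -0.976]]
q [-0.653  0.633  2.134  0.471  0.196  0.703]
```

drive_tool(
  plan=[
    [-0.0002,0,0.001,0,0,0,0.3],
    [-0.0002,0,0.001,0,0,0,0.3],
    [0,0,0,0,0,0,0.3],
    [0,0,0,0,0,0,0.3],
    [0,0,0,0,0,0,0.3],
    [0,0,0,0,0,0,0.3],
    [0,0,0,0,0,0,0.3],
    [0,0,0,0,0,0,0.3],
  ],
)

```text
t: 4.65
tcp_pos: [0.4331, -0.1601, 0.0649]
tool_rot: [0.987, -0.119, 0.109, 0.013]
force: [-1.6, 0.0, 16.4]
finger_gap: 0.648
gripper_force: 7.9
```

```bash
python3 - <<'E'
from h import *
stat()
s=snap('side','side2'); c=s['image'][60:220,200:380]; cv2.imwrite('pics/side2c.png',cv2.resize(c[...,::-1],None,fx=4,fy=4,interpolation=cv2.INTER_CUBIC)[:600])
E
```

```text
t 4.65 case pos [-0.003  -0.0003  0.0649] gap 0.648 F [-1.62  0.05 16.42] T [ 0.069 -0.056  0.019]
[[ 0.976  0.003  0.218]
 [ 0.003 -1.     0.001]
 [ 0.218 -0.001 -0.976]]
q [-0.653  0.636  2.135  0.485  0.19   0.689]
```

View pics/side2c.png

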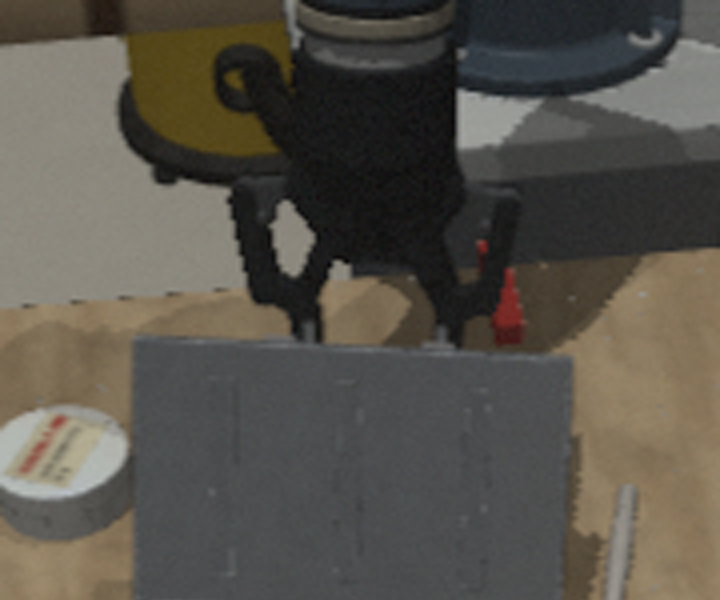

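The lid is rising: its front edge runs across the crop at row ~345, from (135,340) to (570,357). I hold the buttons down until it has finished, then measure the angle.

drive_tool(
  plan=[
    [0,0,0,0,0,0,0.3],
    [0,0,0,0,0,0,0.3],
    [0,0,0,0,0,0,0.3],
    [0,0,0,0,0,0,0.3],
    [0,0,0,0,0,0,0.3],
    [0,0,0,0,0,0,0.3],
  ],
)

```text
t: 5.3
tcp_pos: [0.4331, -0.1601, 0.0649]
tool_rot: [0.987, -0.119, 0.109, 0.013]
force: [-1.4, 0.7, 16.3]
finger_gap: 0.648
gripper_force: 7.9
```

```bash
cat >> h.py <<'E'
def lid(s):
    Q=(world(s)-np.r_[M[:2],0])@np.c_[cx,cy,[0,0,1]]; g=s['image'].astype(int); grey=(np.ptp(g,axis=-1)<25)
    q=Q[grey&(abs(Q[...,1])<.085)&(Q[...,0]>.03)&(Q[...,0]<.25)&(Q[...,2]>.075)&(Q[...,2]<.2)]
    if len(q)<20: print('no lid',len(q)); return
    p=np.polyfit(q[:,2],q[:,0],1) if 1 else 0
    print('lid n',len(q),'angle',np.pi/2+np.arctan(p[0]),'zmax',q[:,2].max(),'x at zmax',q[q[:,2].argmax(),0],'ymin/max',q[:,1].min(),q[:,1].max())
E
python3 - <<'E'
from h import *
stat(); lid(snap('side','side3'))
E
```

```text
t 5.3 case pos [-0.003  -0.0003  0.0649] gap 0.648 F [-1.41  0.75 16.27] T [ 0.043 -0.054 -0.039]
[[ 0.976  0.003  0.218]
 [ 0.003 -1.     0.001]
 [ 0.218 -0.001 -0.976]]
q [-0.653  0.636  2.135  0.485  0.19   0.689]
lid n 4952 angle 1.1003560058149742 zmax 0.15520685718557614 x at zmax 0.0987308724796987 ymin/max -0.08498112581366983 0.08498033004633382
```

The lid has sprung fully to 1.10 rad with the buttons still held. Next I let go, straighten up, close the fingers and turn 90° so that a finger's back faces the lid.

drive_tool(
  plan=[
    [0.002,0,-0.01,0,0,0,0.3],
    [0.004,0,-0.02,0,0,0,0.3],
    [0.006,0,-0.027,0,0,0,0.3],
    [0.006,0,-0.027,0,0,0,0.3],
    [0,0,0,0,-6,0,0.3],
    [0,0,0,0,-6.5,0,-1],
    [0,0,0,0,0,0,-1],
  ],
)

```text
t: 6.05
tcp_pos: [0.4353, -0.1614, 0.1502]
tool_rot: [0.993, -0.119, 0.002, 0.0]
force: [0.8, 0.0, 0.7]
finger_gap: 0.315
gripper_force: 0.0
```

drive_tool(
  plan=[
    [0,0,0,0,0,-8.5,-1],
    [0,0,0,0,0,-8.5,-1],
    [0,0,0,0,0,-8.5,-1],
    [0,0,0,0,0,-8.5,-1],
    [0,0,0,0,0,-8.5,-1],
    [0,0,0,0,0,-8.5,-1],
    [0,0,0,0,0,-8.5,-1],
    [0,0,0,0,0,-8.5,-1],
    [0,0,0,0,0,-8.5,-1],
    [0,0,0,0,0,-8.5,-1],
  ],
)

```text
t: 7.05
tcp_pos: [0.4307, -0.1588, 0.1487]
tool_rot: [0.811, 0.585, 0.001, -0.002]
force: [0.1, 0.2, -0.3]
finger_gap: -0.002
gripper_force: 0.0
```

drive_tool(
  plan=[
    [0,0,0,0,0,-5,-1],
    [0,0,0,0,0,0,-1],
  ],
)

```text
t: 7.25
tcp_pos: [0.4308, -0.1589, 0.1488]
tool_rot: [0.787, 0.617, 0.001, -0.002]
force: [0.7, -0.7, -0.1]
finger_gap: -0.002
gripper_force: 0.0
```

```bash
python3 - <<'E'
from h import *
stat(); s=snap('side','side4'); lid(s); print(go(0.02,0,.129))
t=snap('top','top4'); cv2.imwrite('pics/top4c.png',cv2.resize(t['image'][150:330,220:460][...,::-1],None,fx=3,fy=3))
E
```

```text
t 7.25 case pos [-0.0054  0.0003  0.1488] gap -0.002 F [ 0.67 -0.69 -0.11] T [-0.007 -0.005 -0.012]
[[-0.003  1.    -0.002]
 [ 1.     0.003  0.003]
 [ 0.003 -0.002 -1.   ]]
q [-0.599  0.471  1.932  0.004  0.741 -0.362]
lid n 4965 angle 1.0801585730812633 zmax 0.19974299932621792 x at zmax 0.03882620169650134 ymin/max -0.08499679790152656 0.08494046641545329
[-0.0003  0.0253  0.0198]
```

View pics/top4c.png

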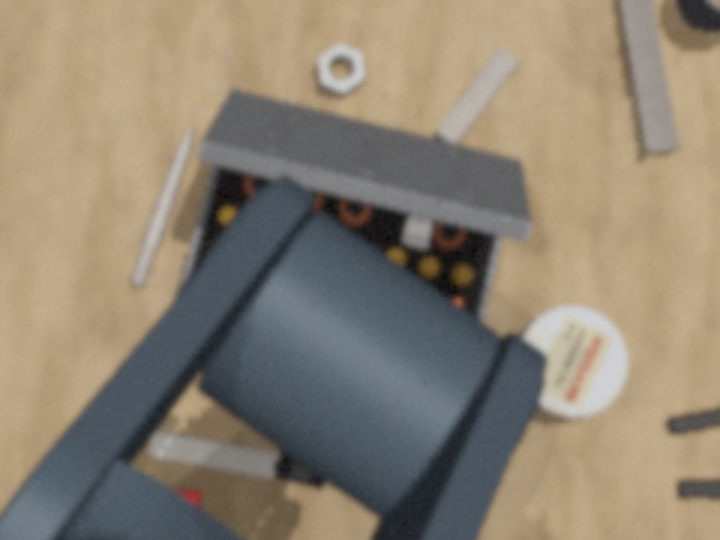

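The top view shows the case still in place with the lid up; its front rim runs from crop (205,145) to (530,230), and the tin, punch, nut and bar are undisturbed. The closed fingers are at the case centreline, between the tongues. I push along tool y, which is case +x.

drive_tool(
  plan=[
    [0,0.005,0.01,0,0,0,-1],
    [0,0.02,0.01,0,0,0,-1],
    [0,0.02,0,0,0,0,-1],
    [0,0.015,0,0,0,0,-1],
    [0,0.008,0,0,0,0,-1],
    [0,0.008,0,0,0,0,-1],
    [0,0.008,0,0,0,0,-1],
    [0,0.008,0,0,0,0,-1],
    [0,0,0,0,0,0,-1],
  ],
)

```text
t: 8.25
tcp_pos: [0.5227, -0.1816, 0.1305]
tool_rot: [0.787, 0.617, 0.001, -0.0]
force: [-1.2, 1.6, 6.2]
finger_gap: -0.003
gripper_force: 4.5
```

```bash
python3 - <<'E'
from h import *
stat(); s=snap('side','side5'); lid(s)
E
```

```text
t 8.25 case pos [0.0892 0.0004 0.1305] gap -0.003 F [-1.17  1.63  6.18] T [ 0.218  0.103 -0.009]
[[-0.003  1.     0.001]
 [ 1.     0.003  0.002]
 [ 0.002  0.001 -1.   ]]
q [-0.537  0.594  1.716  0.003  0.831 -0.3  ]
lid n 5106 angle 1.3008405217101466 zmax 0.19963407094337443 x at zmax 0.11493800299459478 ymin/max -0.08496363832031861 0.08497897910895015
```

The lid is moving, now at about 1.30 rad. The +6 N vertical force suggests the rim is catching under the finger knuckle, so I raise the tool 18 mm and push on.

drive_tool(
  plan=[
    [0,0,-0.009,0,0,0,-1],
    [0,0,-0.009,0,0,0,-1],
    [0,0.008,0,0,0,0,-1],
    [0,0.008,0,0,0,0,-1],
    [0,0.008,0,0,0,0,-1],
    [0,0.008,0,0,0,0,-1],
    [0,0,0,0,0,0,-1],
  ],
)

```text
t: 9.0
tcp_pos: [0.5542, -0.1898, 0.1471]
tool_rot: [0.786, 0.618, 0.001, -0.0]
force: [-0.6, -0.9, 0.3]
finger_gap: -0.003
gripper_force: 0.0
```

```bash
python3 - <<'E'
from h import *
stat(); s=snap('side','side6'); lid(s)
E
```

```text
t 9.0 case pos [ 0.1217 -0.      0.1471] gap -0.003 F [-0.57 -0.88  0.35] T [ 0.014  0.026 -0.04 ]
[[-0.003  1.     0.001]
 [ 1.     0.003  0.001]
 [ 0.001  0.001 -1.   ]]
q [-0.521  0.603  1.622  0.002  0.917 -0.283]
lid n 4481 angle 1.5178717398187491 zmax 0.19992477565604577 x at zmax 0.13596454521984064 ymin/max -0.08498409908132423 0.08496315421255102
```

drive_tool(
  plan=[
    [0,0.008,0,0,0,0,-1],
    [0,0.008,0,0,0,0,-1],
    [0,0.006,0,0,0,0,-1],
    [0,0,0,0,0,0,-1],
    [0,0,0,0,0,0,-1],
    [0,0,0,0,0,0,-1],
    [0,0,0,0,0,0,-1],
    [0,0,0,0,0,0,-1],
  ],
)

```text
t: 9.85
tcp_pos: [0.5736, -0.1943, 0.1473]
tool_rot: [0.787, 0.618, 0.0, -0.001]
force: [0.6, 0.4, -0.7]
finger_gap: -0.0
gripper_force: 0.0
```

```bash
python3 - <<'E'
from h import *
stat(); s=snap('side','side7'); lid(s)
E
```

```text
t 9.85 case pos [0.1417 0.0003 0.1473] gap -0.0 F [ 0.58  0.4  -0.73] T [ 0.07  -0.005 -0.042]
[[-0.003  1.    -0.001]
 [ 1.     0.003  0.002]
 [ 0.002 -0.001 -1.   ]]
q [-0.512  0.625  1.568  0.002  0.95  -0.273]
lid n 3349 angle 1.683278885351253 zmax 0.1999343820450098 x at zmax 0.18190277209268435 ymin/max -0.08498410420586897 0.08499556747936102
```

Past upright and no contact force. I back away up and to the front, then check the result.

drive_tool(
  plan=[
    [0,-0.01,0,0,0,0,-1],
    [0,-0.03,-0.02,0,0,0,-1],
    [0,-0.04,-0.03,0,0,0,-1],
    [0,-0.045,-0.03,0,0,0,-1],
    [0,-0.045,-0.03,0,0,0,-1],
    [-0.02,-0.03,-0.03,0,0,0,-1],
    [-0.04,0,-0.02,0,0,0,-1],
    [-0.045,0,0,0,0,0,-1],
    [-0.045,0,0,0,0,0,-1],
    [-0.045,0,0,0,0,0,-1],
  ],
)

```text
t: 10.9
tcp_pos: [0.3386, -0.339, 0.303]
tool_rot: [0.787, 0.618, 0.0, -0.001]
force: [1.0, -0.3, -1.6]
finger_gap: 0.002
gripper_force: 0.0
```

drive_tool(
  plan=[
    [-0.045,0,0,0,0,0,-1],
    [-0.045,0,0,0,0,0,-1],
    [0,0,0,0,0,0,-1],
    [0,0,0,0,0,0,-1],
    [0,0,0,0,0,0,-1],
    [0,0,0,0,0,0,-1],
  ],
)

```text
t: 11.5
tcp_pos: [0.3188, -0.4239, 0.3024]
tool_rot: [0.786, 0.618, 0.001, -0.002]
force: [-0.3, -0.1, -1.3]
finger_gap: -0.001
gripper_force: 0.0
```

```bash
python3 - <<'E'
from h import *
stat(); s=snap('side','side8'); lid(s); t=snap('top','top8')
cv2.imwrite('pics/both8.png',np.vstack([cv2.resize(t['image'][130:330,220:460],(720,600))[::2,::2],cv2.resize(s['image'][80:280,180:420],(720,600))[::2,::2]])[...,::-1])
E
```

```text
t 11.5 case pos [-0.0505 -0.2838  0.3024] gap -0.001 F [-0.28 -0.09 -1.27] T [ 0.017 -0.039  0.018]
[[-0.005  1.    -0.002]
 [ 1.     0.005  0.003]
 [ 0.003 -0.002 -1.   ]]
q [-1.137  0.334  1.596  0.     1.215 -0.899]
lid n 3076 angle 1.7826860319344608 zmax 0.16050009982411195 x at zmax 0.16075889840359628 ymin/max -0.08492421453836033 0.08493449547448885
```

View pics/both8.png

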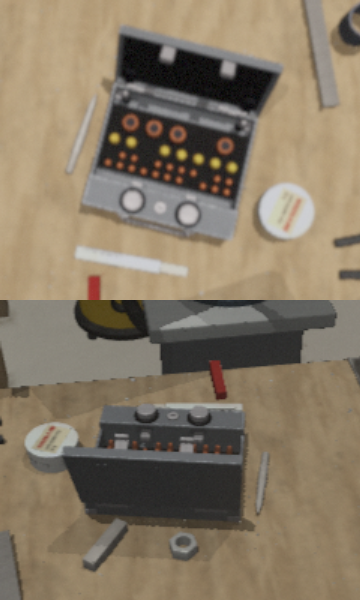

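The lid lies back past upright: rim from (120,30) to (280,70) in the top crop. The buttons are up again and everything around the case looks undisturbed. The tongue tips at (x 0.161, z 0.160) match those predicted for 1.9 rad (0.160, 0.158). One last check on lid stability and case drift before handing in.

```bash
python3 - <<'E'
from h import *
a=dict(np.load('pics/top0.npz'));b=snap('top','top9'); lid(snap('side','side9'))
for s in(a,b):
    P=world(s)
    for u,v in[(308,263),(344,272)]:
        W=P[v-16:v+17,u-16:u+17].reshape(-1,3); m=(W[:,2]>0.057)&(W[:,2]<0.068); print(W[m].mean(0).round(4),m.sum())
d=np.abs(a['image'].astype(int)-b['image']).sum(-1)>90
for n,(u,v) in dict(tin=(410,270),punch=(274,220),nut=(333,173),bar=(379,182),chalk=(307,304)).items(): print(n,d[v-12:v+12,u-12:u+12].sum())
E
```

```text
lid n 3069 angle 1.7818450940486088 zmax 0.1600187803037869 x at zmax 0.16019689346689509 ymin/max -0.08492180495065939 0.08488916479044371
[ 0.4425 -0.1256  0.0619] 141
[ 0.426  -0.1936  0.062 ] 142
[ 0.4425 -0.1256  0.0619] 142
[ 0.426  -0.1937  0.0619] 142
tin 0
punch 0
nut 496
bar 479
chalk 0
```

```bash
python3 -c "
from station import manip; print(manip.sign_off())"
```

```text
the job is handed in; nothing more can be done
None
```

The job is handed in at about 11.6 s: both catches were held down together until the lid sprang up, and the lid was then pushed over and lies back at about 1.9 rad, its stop; the case and the things round it did not move.

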